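# Slide the amber filter along the rail into its nest

## Robot

A 6-joint arm with a two-finger parallel gripper is mounted at the origin on the work surface. World frame = base frame: x ahead of the robot, y to its left, z up, the work surface at z = 0. Lengths are in mm, angles in rad, forces in N, time in s.
With the tool pointing down it reaches from about 350 to 875 mm from the base axis. Payload 4.2 kg.
Tool frame: the origin (TCP) lies at the very end of the fingers, on their centre line; the grasp point (between the pads) lies 19 mm behind it; x points along the fingers, y is the direction in which the jaws open and shut, and the axes are right-handed (so a half turn about x gives the same grasp; the last joint's range is limited). The gripper opens to 85 mm and grips with 20 to 120 N. Pads are 22 mm wide; open, the fingers measure 114 mm over their backs; the gripper's body (76 mm by 85 mm) begins 54 mm behind the grasp point. The pads swing forward as they close: fully open they stand 13 mm farther back than shut.
Start: joints at [-0.848, 0.385, 0.008, 0, -1.194, -0.259], TCP at [279.605, -558.946, 231.312] pointing down, gripper open.
Joint ranges: [-3.14, 3.14], [-1.21, 2.06], [-1.07, 1.41], [-3.16, 2.05], [-2.99, -0.16], [-3.1, 3.1]. Speed limits (rad/s): [2.79, 2.79, 3.14, 3.14, 3.14, 3.14].

## Interface

Orientations are given as [roll, pitch, yaw] about the fixed x, y, z axes, in that order (R = Rz(yaw) Ry(pitch) Rx(roll)).
In Python, from cell import manip gives the robot as it stands. Calls block until the motion is done:
- manip.move_pose(position, orientation): joint-space move of the TCP to a pose.
- manip.line_to(position, attitude=None, v=150, force_limit=None): straight line of the TCP; attitude=None keeps the orientation; v is the mean speed in mm/s. With force_limit (N) it stops when the force on the tool has changed by that much, and returns True; else False.
- manip.set_joints(angles): joint-space move.
- manip.grip(opening, newtons=None): finger opening in mm; newtons is the grip in N (None keeps the last); returns when the fingers have stopped.
- manip.wait(seconds).
- manip.solve_ik(position, orientation): joint angles nearest the present ones, or None.
- manip.capture(name): name is "scene" or "top" or "wrist"; returns a dict with "frame" (400x640x3 uint8, blue, green, red), "fx", "fy", "cx", "cy" (pixels), "R" (3x3) and "t" (3): a world point X has camera coordinates R X + t. Camera axes: x right, y down, z forward; pixel columns grow to the right and rows downward; lengths in mm; the calibration is good to about 2 mm. The wrist camera is an equidistant fisheye: a pixel r from the principal point sees the ray r / f radians off the axis. A picture is of the moment at which its call begins. There is no depth.
A pose or a line that the arm cannot do raises manip.PlanningError and nothing moves.
- manip.job_done(): hands the job in, once; it reports no verdict.
Trained networks look in a picture, given as the dict that the camera call returned (one of the last four; its "shot" number tells which), for a name from the list of things; names that differ only in an ending like _2 or _b are one class to them, and where a whole thing is asked for, a point or a joint stands for the part that bears it (a point fixed in the world has none). Each returns a list of dicts, best first, with "p" (0 to 1); they miss things now and then, are a little off and sometimes report something else, mostly with a low value. They report only what shows in the picture. A call takes as long as a camera call. They do not tell look-alikes from the thing itself.
- manip.cut_out(name, picture): "pixels" (400x640 bool, what is visible of it) and "uv" ([column, row] in pixels, amid what is visible of it).
Readings, each from a call of its own:
- manip.get_time(): time.
- manip.get_joint_positions(): joint angles.
- manip.get_joint_velocities(): joint speeds.
- manip.get_joint_torque(): joint torques, N m.
- manip.get_tcp_pos(): TCP position.
- manip.get_tcp_rot(): TCP orientation.
- manip.get_force(): force on the tool from outside, world axes, zero at the start.
- manip.get_torque(): the same for the moment, N m.
- manip.get_finger_gap(): finger opening in mm.
Only numpy, scipy, OpenCV 4.12 (cv2) and the standard library are available. Lean on these libraries where they do the work, as an engineer would, in place of code of your own. Each camera call takes 0.05 s, during which the arm holds its last target.

## Task

Without ever lifting it, push the amber filter with your fingertips across the white stage until it rests against the long rail, then slide it along the rail, keeping it against the rail all the way, into the empty corner nest at the green marker until it is fully home against both rail and end stop. Leave the blue filter seated in its nest, leave everything else where it stands, and finish with the hand clear.

Things in the scene. Friction and masses are not known exactly. Their poses are not given: they have to be found in the camera images.
- amber_filter: The mounted filter to slide: a flat disc, 50 mm across and 12 mm thick, black slick plastic rim (friction about 0.25 on everything, fingers too), amber face, 60 g (give or take 30%), loose. Origin at the centre of its underside; z up through its face. It starts flat, within 35 mm to either side of the stage's middle, its rim 35 to 75 mm short of the rail.
- stage: Fixed white plate 15 mm thick, 175 mm deep (its x, from -75 to +100 mm), 364 mm wide (its y). Origin on its underside on the table, mid-width; x points to the rail, away from the robot, y along the rail (robot's left), z up. The end stops' inner faces are at y = +170 and -170 mm; each is 12 mm thick, 14 mm high, and reaches from the rail to x = -4 mm.
- rail_mid (a point): Middle of the rail's inner face, at its foot on the plate's top (stage x = +60 mm, y = 0). The dark steel rail runs the whole width of the stage, is 12 mm thick and stands 14 mm above the plate. At each end, rail and end stop form a corner nest.
- green_marker: Fixed round indicator, 22 mm across and 28 mm high, black base with a green dome, standing on the plate behind the rail, beside the empty nest to be filled; left or right end by chance. Origin under its centre, on the plate's top; axes parallel to the stage's.
- green_nest (a point): Centre of the amber filter's underside when fully home at the green marker: on the plate's top, 25 mm from rail and end stop (stage x = +35, y = +145 or -145 mm); a grey window dot lies there. Opposite the rail a low lip, 9 mm high, at stage x = 0 to 8 mm, reaches 20 mm from the end stop, so the nest is 52 mm wide and open only along the rail. Axes parallel to the stage's.
- red_marker: The same indicator with a red dome, beside the other nest, which the blue filter fills. Origin under its centre.
- blue_filter: A filter like the amber one, 50 mm across and 12 mm thick, with a blue face, loose, already seated in the nest at the red marker; it must stay there. Origin at the centre of its underside.
- brass_weight: Loose brass weight, 22 mm across, 28 mm high, on the stage's near left corner, about 55 mm in front of the stage's middle line. Origin at the centre of its underside. Leave alone.
- steel_spacer: Loose steel cylinder, 20 mm across, 20 mm high, on the stage's near right corner, about 55 mm in front of the stage's middle line. Origin at the centre of its underside. Leave alone.
- wood_block: Loose wooden block 100 x 60 x 50 mm on the table to the left. Origin at the centre of its underside. Leave alone.
- mug: White mug, 76 mm across, 85 mm high, on the table to the far left. Origin at the centre of its underside. Leave alone.
- screwdriver: Screwdriver with a blue handle, 170 mm long, lying on the table to the right. Origin on its underside. Leave alone.
- jar: Small jar, 50 mm across, 60 mm high, on the table to the far right. Origin at the centre of its underside. Leave alone.
Not all that is in view belongs to the job. What is shaped like the amber_filter but pink or turquoise is not meant.

How it is judged (in metres and radians):
On the way:
1. the amber filter lies against the rail (within 3 mm), not yet at a nest (its centre more than 35 mm along the rail from either nest's centre) (x of amber_filter in the frame of stage above 0.032 m and y of amber_filter in the frame of stage between -0.11 and 0.11 m), for 0.2 s.
At the end, for the whole second after the job is handed in: The amber filter lies flat and still on the plate in the green marker's nest, its centre within 4 mm of the fully home point; the blue filter within 6 mm of its start and every other loose thing within 15 mm (horizontal distance between amber_filter and green_nest below 0.004 m and z of amber_filter in the frame of green_nest below 0.003 m and angle between amber_filter's own z axis and vertical below 0.05 rad and linear speed of amber_filter below 0.01 m/s and distance of blue_filter from where it was at the start of the episode below 0.006 m and distance of each of brass_weight, steel_spacer, wood_block, mug, screwdriver, jar from where it was at the start of the episode below 0.015 m); the robot touches nothing.
It fails at once if the amber filter is lifted more than 5 mm off the plate or tipped by more than 0.2 rad (z of amber_filter in the frame of stage above 0.02 m or angle between amber_filter's own z axis and vertical above 0.2 rad).
It fails at once if the amber filter is more than 8 mm off the rail while its centre is more than 85 mm to either side of the stage's middle (x of amber_filter in the frame of stage below 0.027 m and (y of amber_filter in the frame of stage above 0.085 m or y of amber_filter in the frame of stage below -0.085 m)).
It fails at once if the blue filter is moved by more than 6 mm (distance of blue_filter from where it was at the start of the episode above 0.006 m).
It fails at once if a bystander is moved by more than 15 mm (distance of any of brass_weight, steel_spacer, wood_block, mug, screwdriver, jar from where it was at the start of the episode above 0.015 m).
It also fails if it takes over 48 s, if anything falls off the work surface, if the arm or the gripper's body presses on something with over 40 N, if the wrist force passes 120 N, or if a joint passes its speed limit or range.

## Working session

There is one attempt and no reset: what is moved stays moved. The work goes in short steps, each a Python script; the robot and the scene stay as the last script left them, time stands still between calls to the robot, and variables do not carry over. Pictures are saved under pics/ and viewed, and the job is handed in when it is done.

```bash
mkdir -p pics; ls
python3 - <<'E'
from cell import manip
import cv2
for n in ("scene","top"):
    p=manip.capture(n); cv2.imwrite(f"pics/{n}0.png",p["frame"])
    print(n,p["fx"],p["fy"],p["cx"],p["cy"],p["R"],p["t"])
    for k in ["amber_filter","stage","green_marker","red_marker","blue_filter"]:
        for d in manip.cut_out(k,p)[:4]: print(k,d["p"],d["uv"],d["pixels"].sum())
print(manip.get_time(),manip.get_tcp_rot(),manip.get_finger_gap())
E
```

```text
pics
scene 362.0135575732993 362.0135575732993 317.87975833775255 197.06783384256008 [[-0.07157907  0.99742602  0.0042159 ]
 [ 0.64452318  0.04947838 -0.76298215]
 [-0.76122685 -0.05189631 -0.6464058 ]] [  58.49714534 -329.61696785 1373.96305345]
amber_filter 0.75 [335.1, 273.3] 374
amber_filter 0.63 [353.3, 167.8] 171
amber_filter 0.62 [318.1, 163.4] 168
amber_filter 0.59 [335.6, 200.4] 227
stage 0.67 [341.8, 211.9] 6190
green_marker 0.4 [386.8, 240.6] 93
red_marker 0.47 [266.5, 205.5] 93
blue_filter 0.48 [279.0, 192.9] 208
top 456.67621089833716 456.67621089833716 316.850392834119 196.0203107769384 [[-0.02910714 -0.99955978 -0.00574613]
 [-0.98739087  0.0296467  -0.1555003 ]
 [ 0.1556022   0.0011475  -0.98781913]] [  -8.85882007  557.45601026 1019.7224673 ]
amber_filter 0.93 [299.5, 204.0] 320
amber_filter 0.62 [316.9, 284.2] 370
amber_filter 0.6 [292.7, 114.6] 327
amber_filter 0.56 [276.8, 280.5] 385
stage 0.85 [292.4, 194.6] 9963
green_marker 0.74 [137.8, 254.4] 1473
green_marker 0.53 [244.6, 152.4] 76
blue_filter 0.55 [357.4, 202.3] 359
0.6 [0.6393082  1.57074819 1.10306998] 85.4009093834469
```

View pics/top0.png

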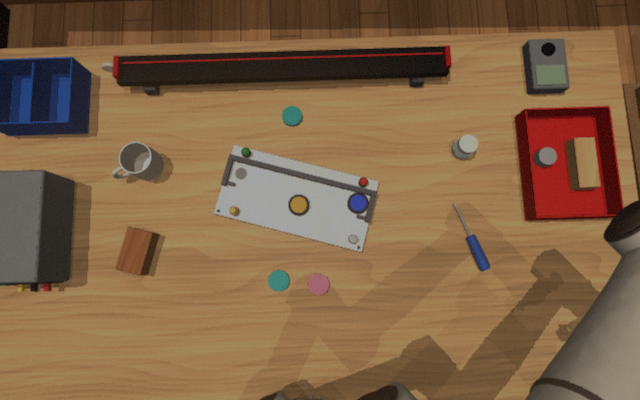

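View pics/scene0.png

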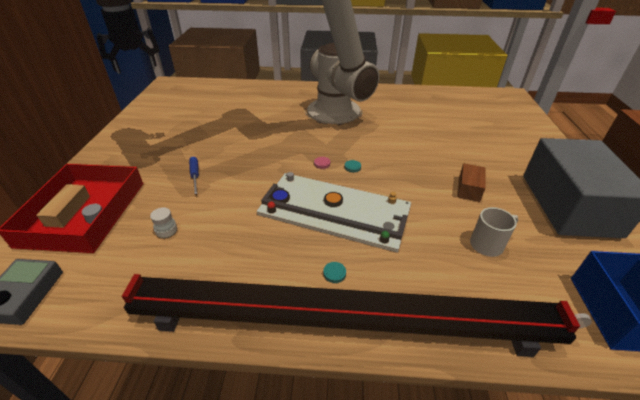

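Run:
```python
import cv2
a=cv2.imread("pics/top0.png")[90:310,190:400]
cv2.imwrite("pics/top0c.png",cv2.resize(a,None,fx=2.7,fy=2.7,interpolation=cv2.INTER_CUBIC))
```

```text
(no output)
```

View pics/top0c.png

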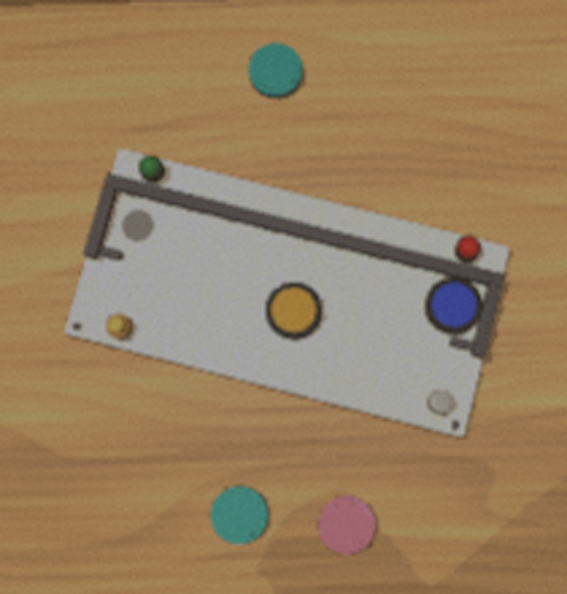

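The amber filter is at top (299,204): amber face, dark rim, on the white stage. The others offered as `amber_filter` are the turquoise discs at (292,116) and (278,281) and the pink one at (317,284), all on the table. The enlarged crop confirms this. The green dome and empty nest are at the left end (245,152), with the grey dot near (240,173). Next is localising.

```bash
cat > h.py <<'E'
import numpy as np, cv2
from cell import manip
def ray(p,uv):
    uv=np.atleast_2d(np.asarray(uv,float)); d=np.c_[(uv[:,0]-p["cx"])/p["fx"],(uv[:,1]-p["cy"])/p["fy"],np.ones(len(uv))]
    return -p["R"].T@p["t"], d@np.asarray(p["R"])
def fray(p,uv):
    uv=np.atleast_2d(np.asarray(uv,float)); q=np.c_[uv[:,0]-p["cx"],uv[:,1]-p["cy"]]; r=np.hypot(*q.T); th=r/p["fx"]
    d=np.c_[q/np.maximum(r,1e-9)[:,None]*np.sin(th)[:,None],np.cos(th)]
    return -p["R"].T@p["t"], d@np.asarray(p["R"])
def plane(cd,z):
    c,d=cd; s=(z-c[2])/d[:,2]; return (c+s[:,None]*d)[:,:2]
def best(n,p):
    return manip.cut_out(n,p)
E
python3 - <<'E'
from h import *
for n in ("top","scene"):
    p=manip.capture(n); R=lambda uv,z: plane(ray(p,uv),z)
    m=best("stage",p)[0]["pixels"].astype(np.uint8)
    c=max(cv2.findContours(m,0,1)[0],key=cv2.contourArea)[:,0]
    w=R(c,15).astype(np.float32); r=cv2.minAreaRect(w); print(n,"stage rect",r)
    hsv=cv2.cvtColor(p["frame"],cv2.COLOR_BGR2HSV)
    for k in ["amber_filter","blue_filter"]:
        # colour-based centroid of face in the stage hull
        hull=np.zeros_like(m); cv2.fillConvexPoly(hull,cv2.convexHull(c.astype(np.int32)),1)
        lo,hi=((12,120,80),(28,255,255)) if k[0]=="a" else ((110,120,60),(130,255,255))
        mm=cv2.inRange(hsv,lo,hi)*hull
        nl,l,st,ce=cv2.connectedComponentsWithStats(mm)
        for i in 1+np.argsort(-st[1:,4])[:2]: print(k,ce[i],st[i,4],R(ce[i],27))
    for k in ["brass_weight","steel_spacer","green_marker","red_marker"]:
        for d in best(k,p)[:2]: print(k,d["p"],d["uv"],R(d["uv"],30))
E
```

```text
top stage rect ((559.9285888671875, 26.287521362304688), (369.4176330566406, 176.82339477539062), 73.79351806640625)
amber_filter [298.31004367 204.27510917] 229 [[541.17111287  18.9783733 ]]
amber_filter [233.8245614  210.56140351] 57 [[530.76981691 171.20427238]]
blue_filter [357.62980769 202.45673077] 208 [[ 541.3142151  -121.00796351]]
steel_spacer 0.57 [351.3, 240.3] [[ 452.64973011 -102.24366836]]
green_marker 0.51 [298.8, 201.8] [[546.59658378  17.56297643]]
green_marker 0.48 [245.6, 153.7] [[666.79966537 142.30918636]]
scene stage rect ((568.633056640625, 18.877304077148438), (372.38934326171875, 190.1644287109375), 73.89961242675781)
amber_filter [333.08208955 197.18656716] 134 [[542.3307915   19.84483758]]
amber_filter [300.56578947 227.11842105] 76 [[657.97289348 -52.70308708]]
blue_filter [279.55084746 194.56779661] 118 [[ 542.45990765 -120.65864483]]
brass_weight 0.63 [391.3, 197.5] [[535.5826527  170.39367742]]
steel_spacer 0.6 [290.3, 176.2] [[ 464.79796702 -102.26313691]]
steel_spacer 0.27 [489.8, 230.7] [[639.1296641  390.73662003]]
green_marker 0.49 [388.0, 241.3] [[690.99132079 150.20353457]]
red_marker 0.68 [266.8, 206.6] [[ 595.16740243 -144.65635189]]
red_marker 0.27 [342.3, 212.0] [[600.7548809   44.86248894]]
```

Top and scene agree on amber ≈ (542,19) and blue ≈ (542,-121). The stage yaw needs a closer look from the wrist camera.

Run:
```python
from h import *
for yaw in (-0.25,np.pi-.25):
    print(manip.solve_ik([530,25,260],[0,np.pi/2,yaw]))
manip.move_pose([530,25,260],[0,np.pi/2,-.25])
p=manip.capture("wrist"); cv2.imwrite("pics/w1.png",p["frame"]); np.savez("w1.npz",**{k:p[k] for k in("frame","fx","fy","cx","cy","R","t")})
print(manip.get_time(),manip.get_force(),p["fx"],p["cx"],p["cy"],-p["R"].T@p["t"],p["R"])
p=manip.capture("top"); cv2.imwrite("pics/t1.png",p["frame"])
```

```text
[ 0.35305905  0.20342219 -0.17580707  0.         -1.19156706 -2.17385537]
[ 0.35305905  0.20342219 -0.17580707  0.         -1.19156706  0.96773728]
3.5167 [-0.21639301  1.23592965  0.09225345] 309.70691628693146 315.86180405243493 199.19311284865287 [451.2200706   45.36176118 402.97944411] [[ 2.49749729e-01  9.68310422e-01  1.54826726e-05]
 [ 9.18019397e-01 -2.36783592e-01  3.18078475e-01]
 [ 3.08002368e-01 -7.94257994e-02 -9.48064388e-01]]
```

View pics/w1.png

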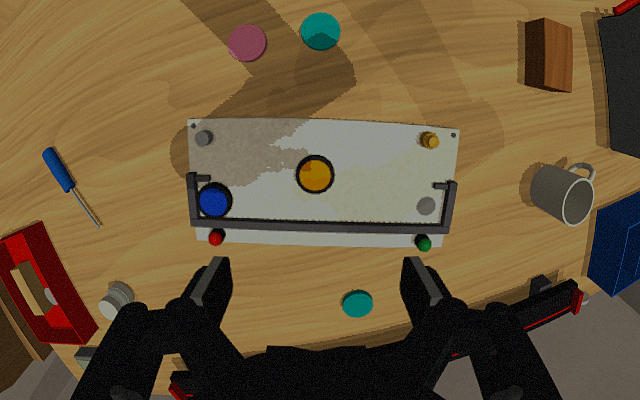

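Run:
```python
import cv2,numpy as np
a=np.load("w1.npz")["frame"]
c=cv2.resize(a[110:255,180:325],None,fx=4,fy=4,interpolation=cv2.INTER_CUBIC); cv2.imwrite("pics/w1a.png",cv2.convertScaleAbs(c,alpha=1.4))
c=cv2.resize(a[110:255,325:470],None,fx=4,fy=4,interpolation=cv2.INTER_CUBIC); cv2.imwrite("pics/w1b.png",cv2.convertScaleAbs(c,alpha=1.4))
```

```text
(no output)
```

View pics/w1a.png

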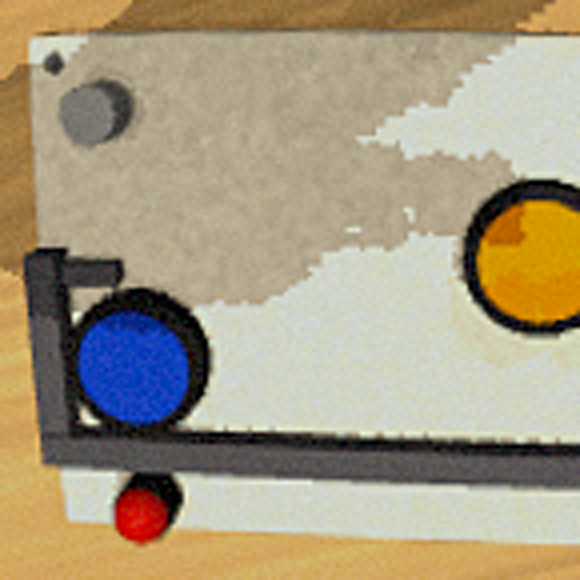

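View pics/w1b.png

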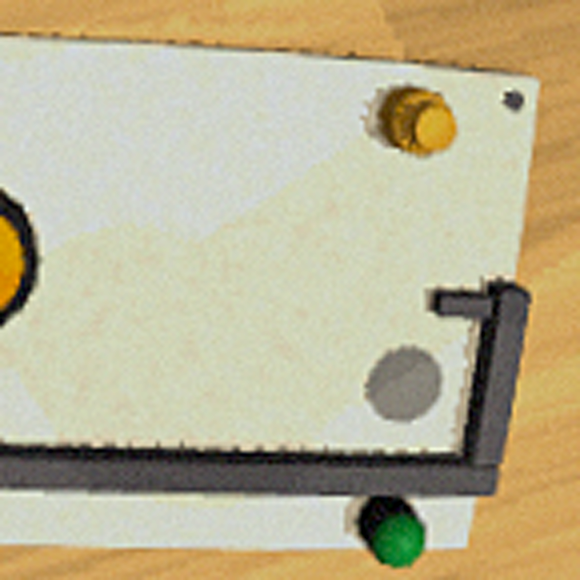

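```bash
cat > fit.py <<'E'
from h import *
def rigid(S,W):
    S=np.array(S,float);W=np.array(W,float); s=S-S.mean(0);w=W-W.mean(0)
    a=np.arctan2((s[:,0]*w[:,1]-s[:,1]*w[:,0]).sum(),(s*w).sum())
    R=np.array([[np.cos(a),-np.sin(a)],[np.sin(a),np.cos(a)]]); t=W.mean(0)-R@S.mean(0)
    return a,R,t,W-(S@R.T+t)
E
python3 - <<'E'
from fit import *
p=dict(np.load("w1.npz")); 
F=[((-75,-182),(187.5,119.5),15),((100,-182),(197.5,240.5),15),((-75,182),(460,129.25),15),((100,182),(442,246.75),15),((35,-145),(213.75,201.75),27),((35,145),(426,206),15)]
S=[f[0] for f in F]; W=[plane(fray(p,f[1]),f[2])[0] for f in F]
a,R,t,r=rigid(S,W); print("wrist",a,t);print(r.round(1))
am=plane(fray(p,(316,174)),27)[0]; print("amber",am,R.T@(am-t))
# colour centroid
hsv=cv2.cvtColor(p["frame"],cv2.COLOR_BGR2HSV); mm=cv2.inRange(hsv,(10,150,90),(30,255,255)); mm[:, :285]=0; mm[:,345:]=0; mm[:150]=0; mm[200:]=0
ys,xs=np.nonzero(mm); print(len(xs)); am=plane(fray(p,(xs.mean(),ys.mean())),27)[0]; print(am,R.T@(am-t))
import json; json.dump(dict(a=a,t=list(t),amber=list(am)),open("stage.json","w"))
# top: crop clicks
q=cv2.imread("pics/top0.png")
p=manip.capture("top")
f=lambda x,y:(x/2.7+190,y/2.7+90)
F=[((100,182),f(119,151),15),((100,-182),f(509,247),15),((-75,-182),f(464,436),15),((-75,182),f(67,332),15),((35,-145),(357.6,202.4),27),((35,145),f(138,225),15)]
S=[f[0] for f in F]; W=[plane(ray(p,f[1]),f[2])[0] for f in F]
a,R,t,r=rigid(S,W); print("top",a,t);print(r.round(1)); print("amber",R.T@(np.array([541.2,19])-t))
E
```

```text
wrist -0.28420130526197296 [550.58117063  30.12043099]
[[ 0.6  0.7]
 [ 0.3  1.2]
 [ 0.1 -1. ]
 [-0.7 -0.2]
 [-0.7  0.1]
 [ 0.4 -0.8]]
amber [541.26739222  22.32075633] [ -6.75320695 -10.09829634]
760
[542.06983577  20.32498697] [ -5.42335715 -11.78900937]
top -0.28087799577462197 [547.73491846  26.35676346]
[[-3.3 -0.8]
 [-1.   1.8]
 [ 1.4  0.7]
 [ 1.8 -3.3]
 [ 0.3  1.7]
 [ 0.8 -0.2]]
amber [-4.23954087 -8.87994488]
```

```bash
cat >> fit.py <<'E'
import json
try:
    _s=json.load(open("stage.json")); A=_s["a"]; T=np.array(_s["t"]); RS=np.array([[np.cos(A),-np.sin(A)],[np.sin(A),np.cos(A)]])
except Exception: pass
def w(x,y,z): return list(RS@np.array([x,y])+T)+[z]
def st():
    p=np.array(manip.get_tcp_pos()); return (RS.T@(p[:2]-T)).round(1),round(float(p[2]),1),np.round(manip.get_force(),1),manip.get_time()
E
python3 - <<'E'
from fit import *
o=[0,np.pi/2,A]
manip.grip(20)
manip.move_pose(w(-59,-11,90),o)
print(manip.line_to(w(-59,-11,19),v=80,force_limit=6),st())
p=manip.capture("wrist"); cv2.imwrite("pics/w2.png",p["frame"])
p=manip.capture("scene"); cv2.imwrite("pics/s2.png",cv2.resize(p["frame"][150:270,230:430],None,fx=4,fy=4,interpolation=cv2.INTER_CUBIC))
for k in (65,-115,155,-25): print(k,manip.solve_ik(w(20,0,19),[0,np.pi/2,A+np.radians(k)]))
E
```

```text
False (array([-58.6, -10.7]), 19.4, array([ 0.6,  0.4, -0.4]), 6.0167)
65 [ 0.32699772  0.53096284 -0.37139476  0.         -0.66843872 -1.04753134]
-115 [ 0.32699772  0.53096284 -0.37139476  0.         -0.66843872  2.09406132]
155 [ 0.32699772  0.53096284 -0.37139476  0.         -0.66843872  0.52326499]
-25 [ 0.32699772  0.53096284 -0.37139476  0.         -0.66843872 -2.61832767]
```

View pics/w2.png

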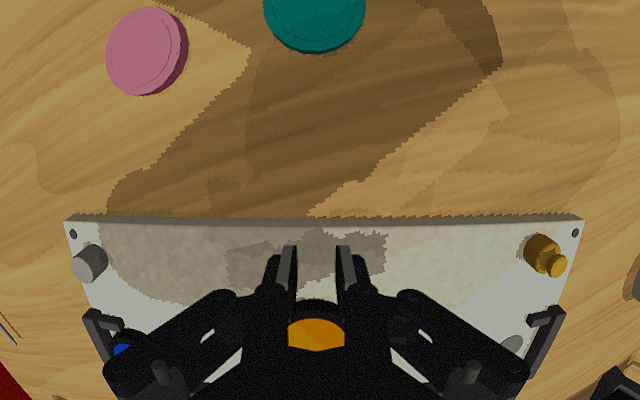

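View pics/s2.png

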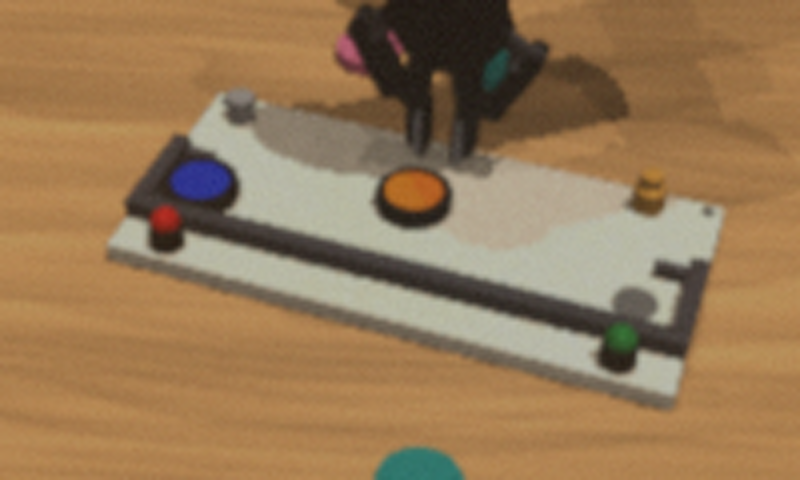

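The fingers stand astride the line behind the amber disc; in the wrist view the disc is at (316,335), centred between the tips. The plate is clear, so I'm pushing to the rail.

Run:
```python
from fit import *
print(manip.line_to(w(-20,-11,19),v=40,force_limit=5),st())
print(manip.line_to(w(12,-11,19),v=25,force_limit=4),st())
manip.wait(0.3); print(st())
p=manip.capture("scene"); cv2.imwrite("pics/s3.png",cv2.resize(p["frame"][150:270,230:430],None,fx=4,fy=4,interpolation=cv2.INTER_CUBIC))
p=manip.capture("wrist"); cv2.imwrite("pics/w3.png",p["frame"])
```

```text
False (array([-20.2, -11.1]), 19.0, array([-0.3, -0.4, -0.7]), 7.2417)
True (array([  0.5, -11.7]), 18.2, array([ 0.2,  0.3, -0.7]), 8.1083)
(array([  0.4, -11.7]), 18.1, array([0.4, 0. , 0.2]), 8.4083)
```

View pics/s3.png

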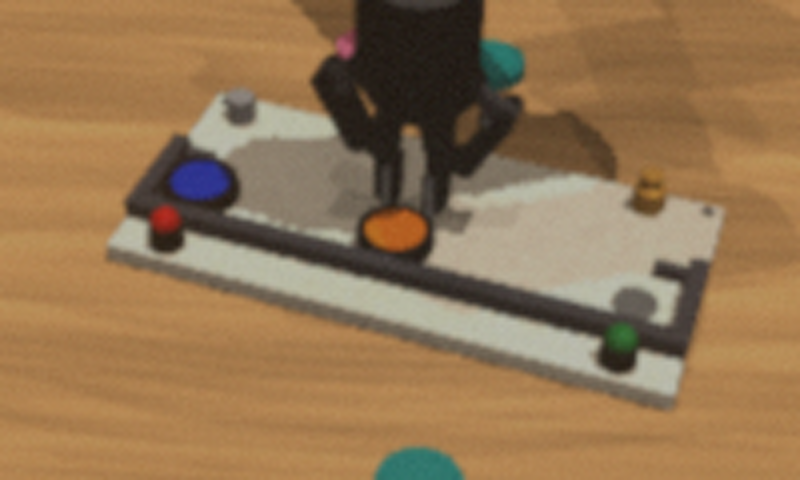

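Run:
```python
from fit import *
print(manip.line_to(w(6,-11,19),v=15,force_limit=6),st())
manip.wait(0.4)
manip.line_to(w(-15,-11,19),v=80)
manip.line_to(w(-15,-11,60),v=120)
p=manip.capture("wrist"); cv2.imwrite("pics/w4.png",p["frame"])
manip.grip(0)
o=[0,np.pi/2,A+np.radians(65)]
manip.move_pose(w(19.8,-68,70),o)
print(manip.line_to(w(19.8,-68,18.5),v=80,force_limit=6),st(),manip.get_finger_gap())
p=manip.capture("scene"); cv2.imwrite("pics/s4.png",cv2.resize(p["frame"][150:270,230:430],None,fx=4,fy=4,interpolation=cv2.INTER_CUBIC))
p=manip.capture("wrist"); cv2.imwrite("pics/w5.png",p["frame"])
```

```text
True (array([  0.4, -12.4]), 17.5, array([-0.8,  0.1,  0.1]), 8.8)
False (array([ 20.2, -67.8]), 18.8, array([ 0. ,  0.4, -0.2]), 12.3583) -0.0689659585565685
```

View pics/w4.png

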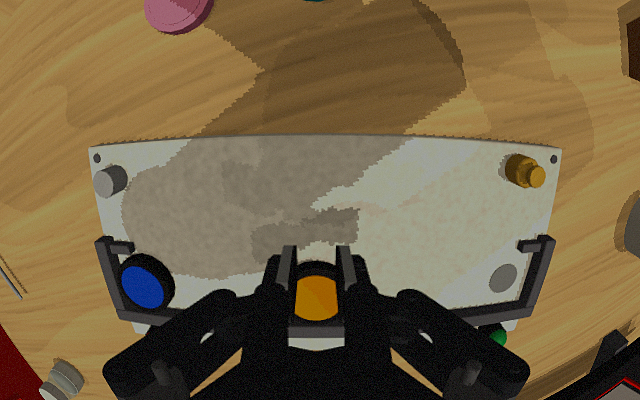

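View pics/s4.png

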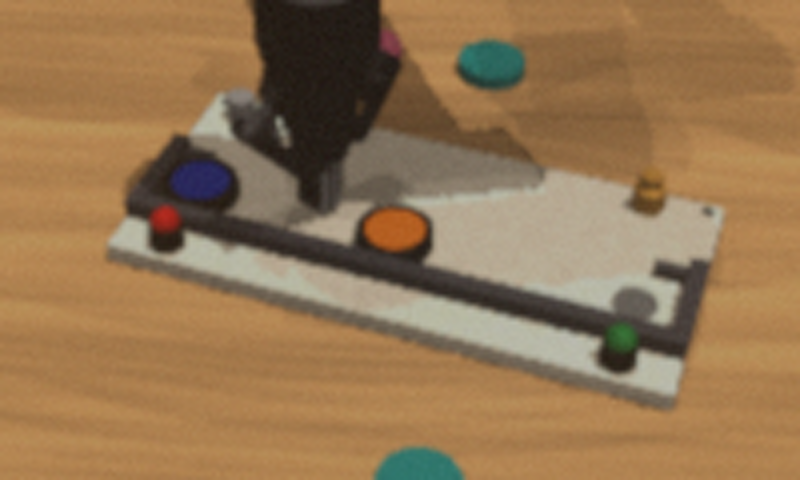

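View pics/w5.png

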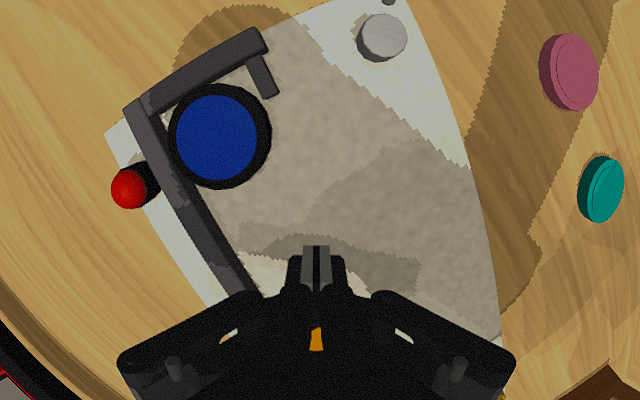

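The amber filter is against the rail (scene crop (395,230)), and the closed fingertips are behind it on the right, clear of the blue one. Sliding along the rail in stages now.

Run:
```python
from fit import *
print(manip.line_to(w(19.8,-50,18.5),v=40,force_limit=6),st())
print(manip.line_to(w(19.8,25,18.5),v=35,force_limit=6),st())
p=manip.capture("scene"); cv2.imwrite("pics/s5.png",cv2.resize(p["frame"][150:270,230:430],None,fx=4,fy=4,interpolation=cv2.INTER_CUBIC))
p=manip.capture("top"); cv2.imwrite("pics/t5.png",cv2.resize(p["frame"][90:310,190:400],None,fx=2.7,fy=2.7,interpolation=cv2.INTER_CUBIC))
```

```text
False (array([ 19.7, -49.8]), 18.4, array([-0.5, -0.2, -0.1]), 13.0583)
False (array([19.9, 24.9]), 18.5, array([-0.2, -0.2, -0.2]), 15.35)
```

View pics/s5.png

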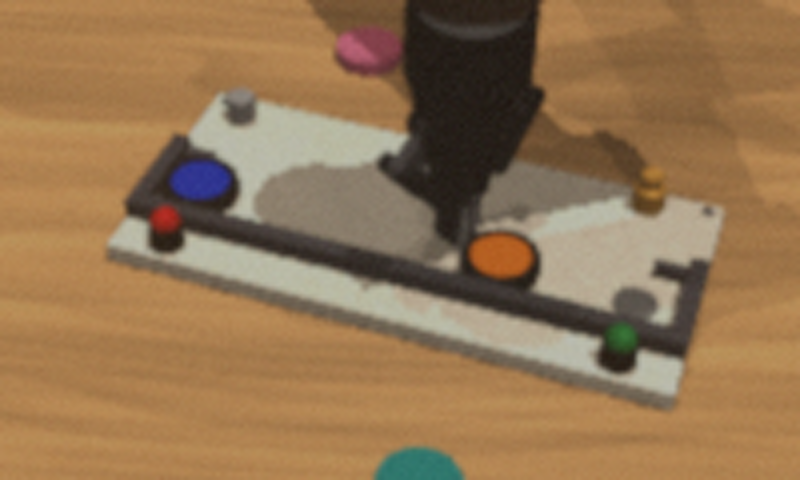

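View pics/t5.png

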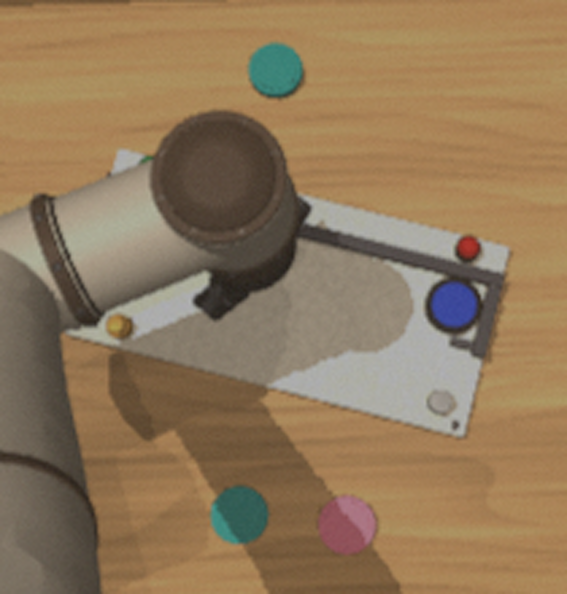

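The disc is still touching the rail in the scene crop at (500,257), with the fingers behind it. Continuing to the end stop.

```bash
cat >> fit.py <<'E'
def amber(p):
    hsv=cv2.cvtColor(p["frame"],cv2.COLOR_BGR2HSV); mm=cv2.inRange(hsv,(8,150,80),(28,255,255))
    out=[]
    n,l,s,c=cv2.connectedComponentsWithStats(mm)
    R=(fray if p.get("w") else ray)
    for i in range(1,n):
        if s[i,4]>40:
            q=RS.T@(plane(R(p,c[i]),27)[0]-T)
            if abs(q[0])<90 and abs(q[1])<180: out.append((s[i,4],c[i].round(1),q.round(1)))
    return sorted(out,key=lambda o:-o[0])[:3]
E
python3 - <<'E'
from fit import *
print(amber(manip.capture("scene")))
print(manip.line_to(w(19.8,60,18.5),v=35,force_limit=6),st())
print(amber(manip.capture("scene")))
print(manip.line_to(w(19.8,95,18.5),v=30,force_limit=6),st())
print(amber(manip.capture("scene")))
print(manip.line_to(w(19.8,122,18.5),v=20,force_limit=5),st())
print(manip.line_to(w(19.8,122,18.5),v=15,force_limit=6),st())
p=manip.capture("scene"); print(amber(p)); cv2.imwrite("pics/s6.png",cv2.resize(p["frame"][150:270,230:430],None,fx=4,fy=4,interpolation=cv2.INTER_CUBIC))
E
```

```text
[(np.int32(157), array([354.8, 213.5]), array([35.2, 58. ])), (np.int32(70), array([392.1, 196.6]), array([-61.6, 131.4]))]
False (array([19.9, 59.9]), 18.6, array([ 0.1, -0.3, -0.3]), 16.65)
[(np.int32(155), array([368.8, 217. ]), array([35. , 93.6])), (np.int32(73), array([392.3, 196.8]), array([-61.2, 132. ]))]
False (array([19.9, 94.9]), 18.6, array([0.6, 0.1, 0. ]), 18.0167)
[(np.int32(165), array([382.9, 220.5]), array([ 35.2, 128.5])), (np.int32(68), array([392.1, 197. ]), array([-60.3, 131.7]))]
True (array([ 18.6, 110.6]), 17.6, array([-0.1,  0.5, -0.2]), 18.925)
True (array([ 17.2, 111. ]), 16.7, array([-0.6,  0.5, -0.1]), 19.325)
[(np.int32(167), array([389.1, 221.7]), array([ 33.9, 143.4]))]
```

View pics/s6.png

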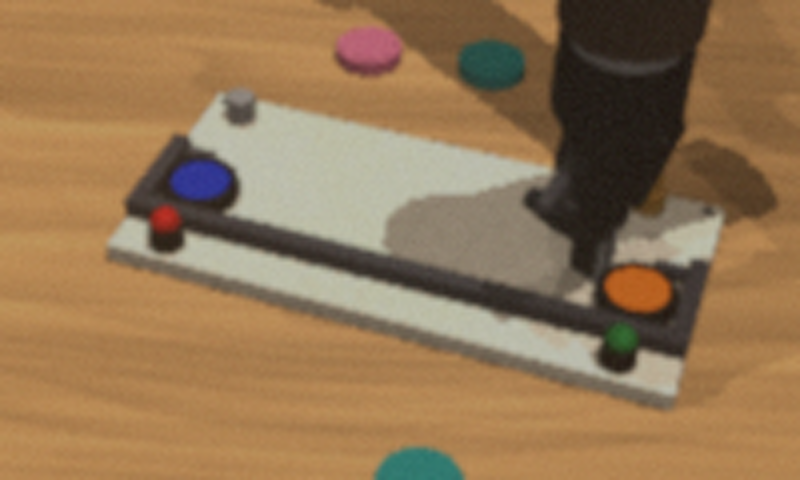

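The end stop was felt at about the expected place (y≈111). Backing off, lifting and checking with the wrist camera.

Run:
```python
from fit import *
manip.line_to(w(12,90,18.5),v=80); manip.line_to(w(12,90,110),v=150)
manip.move_pose(w(-20,80,230),[0,np.pi/2,A])
p=manip.capture("wrist"); p["w"]=1; print(amber(p),st()); cv2.imwrite("pics/w7.png",p["frame"])
hsv=cv2.cvtColor(p["frame"],cv2.COLOR_BGR2HSV); ys,xs=np.nonzero(cv2.inRange(hsv,(110,120,60),(130,255,255))[130:300,100:300]); u=(xs.mean()+100,ys.mean()+130); print("blue",u,RS.T@(plane(fray(p,u),27)[0]-T))
u=amber(p)[0][1].astype(int); x0=max(u[0]-60,0);y0=max(u[1]-60,0)
cv2.imwrite("pics/w7c.png",cv2.convertScaleAbs(cv2.resize(p["frame"][y0:y0+120,x0:x0+120],None,fx=5,fy=5,interpolation=cv2.INTER_CUBIC),alpha=1.4))
```

```text
[(np.int32(779), array([368.6, 215.5]), array([ 34.1, 143.8])), (np.int32(259), array([362.5, 139.2]), array([-57.7, 132.5])), (np.int32(124), array([213., 120.]), array([-82.2, -37.7]))] (array([-20.3,  79.8]), 228.7, array([0.1, 0.5, 0.4]), 21.675)
blue (np.float64(146.02083333333334), np.float64(213.73674242424244)) [  33.70723293 -146.42284285]
```

View pics/w7c.png

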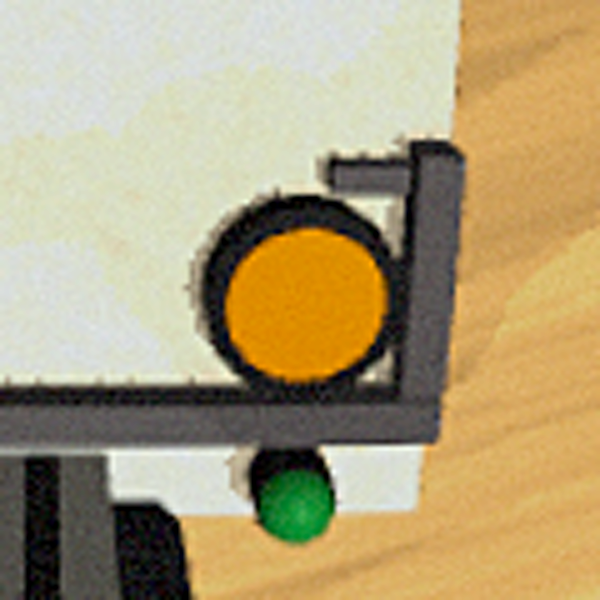

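View pics/w7.png

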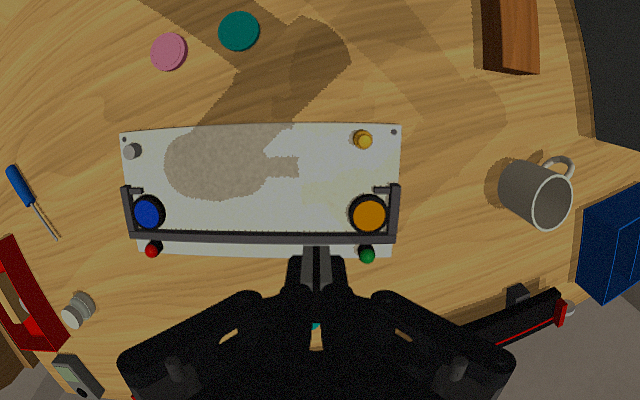

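The crop shows the amber filter touching both rail and end stop. Amber and blue measure 290.2 mm apart along the rail (290 mm if both are home) and 0.4 mm apart across it. Handing in.

Run:
```python
from fit import *
manip.job_done(); print(manip.get_time())
```

```text
the job is handed in; nothing more can be done
the job is handed in; nothing more can be done
```

The amber filter is home in the nest at the green marker (left end), and the job is handed in; the last clock reading was 21.7 s of the 48 s allowed. I pushed it to the rail with two fingertips set slightly apart. Then I slid it along with the closed fingertips angled toward the rail until the end stop was felt, and lifted the hand clear to about 230 mm.

**On the way:** the scene camera put the amber filter at stage x ≈ 35 mm at each of the three stops along the rail (y = 58, 94 and 129 mm), so it stayed against the rail.

**Final position:** the wrist camera reads amber at (34.1, 143.8) mm, against (35, 145) when fully home. The blue filter reads (33.7, -146.4), against (35, -145). Relative to each other they are 290.2 mm apart along the rail (290 expected) and 0.4 mm across it. The 1 to 1.5 mm offsets fit the camera's 2 mm calibration error, and the enlarged view shows amber touching both rail and end stop.

**Less certain:**
- The top camera's stage fit was up to 4 mm off the wrist camera's, with larger errors, so I used the wrist fit.
- I did not measure the bystanders' positions before and after. They look undisturbed in the last picture, except the jar and screwdriver, which I only glanced at.

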